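# Set out the condiments on the row of coasters

### The arm

A 6-joint arm with a two-finger parallel gripper is mounted at the origin on the work surface; the furniture and walls round the work are solid. World frame = base frame: x ahead of the robot, y to its left, z up, the work surface at z = 0. Lengths are in mm, angles in rad, forces in N, time in s.
With the tool pointing down it reaches from about 275 to 750 mm from the base axis. Payload 10.2 kg.
Tool frame: the origin (TCP) lies at the very end of the fingers, on their centre line; the grasp point (between the pads) lies 19 mm behind it (ctrl.hold_point_z is the distance from the TCP to the grasp point, in mm); z points along the fingers, y is the direction in which the jaws open and shut (so a half turn about z gives the same grasp; the last joint's range is limited). The gripper opens to 85 mm and grips with 20 to 120 N. Pads are 22 mm wide; open, the fingers measure 114 mm over their backs; the gripper's body (76 mm by 85 mm) begins 54 mm behind the grasp point. The pads swing forward as they close: fully open they stand 13 mm farther back than shut.
Start: joints at [-1.494, 0.313, 1.498, -0, 1.331, -0.223], TCP at [155.035, -501.593, 231.294] pointing down, gripper open.
Joint ranges: [-2.94, 2.94], [-0.97, 2.17], [0.19, 2.56], [-1.23, 4.37], [0.02, 3.11], [-2.88, 2.88]. Speed limits (rad/s): [2.39, 2.39, 3.01, 3.14, 3.14, 3.14].

### API

Orientations are given as a unit quaternion [w, x, y, z].
In Python, from rig import readout, cams, workorder, spotter, ctrl gives the robot as it stands.
- The arm moves only by the tool step_arm, never from a script. Its argument "plan" is text: rows parted by semicolons, each of 5 numbers parted by spaces: the shift along the tool's x, y, z in cm, then the turn about the tool's z in degrees, then the opening in per cent of the stroke, from 0 (shut) to 100 (fully open). In form: x y z twist gripper; .... A call has 1 to 10 rows; each row is the pose to reach, as a shift and turn from the pose commanded when the call began, along the tool's axes at that moment; what a row does not reach only later rows make up. A row lasts 1/10 s, in which the tool goes at most 50 mm and 8.59 degrees, less where a joint would pass 70% of its speed; a pose out of reach is approached as far as the arm can. A call with a gripper value outside its range is refused whole. The fingers move at their own pace and stop on an object; "grip_force" is the grip in N (left out, the last holds). Time passes only in rows, so rows that repeat a pose let the fingers close. It gives the time, the measured TCP pose, the force and the opening at its end, in the units of the state.
- readout.sense(): the state, without advancing time (a new reading comes with each control period).
- cams.capture(name): name is "scene" or "top"; returns (picture, depth): 480x640x3 uint8, red, green, blue; 480x640 float32, mm along the optical axis (not along the pixel's ray), 0 where there is no reading.
- cams.camera_info(name): a dict with "vfov" (degrees; the focal length in pixels is half the picture's height over the tangent of half this angle, whatever the lens; pixels are square), "cx", "cy" (the principal point, pixels), "rvec" (rotation vector, rad) and "tvec" (3), from world to camera coordinates, as OpenCV has them. Camera axes: x right, y down, z forward; pixel columns grow to the right and rows downward; lengths in mm; the calibration is good to about 2 mm. A picture is of the moment at which its call begins. camera_info takes no time and is no camera call.
- workorder.finish_job(): hands the job in, once; it reports no verdict.
Trained networks look in the newest picture that a camera, given by its name, has taken for a name from the list of things; names that differ only in an ending like _2 or _b are one class to them, and where a whole thing is asked for, a point or a joint stands for the part that bears it (a point fixed in the world has none). Each returns a list of dicts, best first, with "conf" (0 to 1); they miss things now and then, are a little off and sometimes report something else, mostly with a low value. They report only what shows in the picture. A call takes as long as a camera call. They do not tell look-alikes from the thing itself.
- spotter.regions_of(camera, target): "pixels" (480x640 bool, what is visible of it) and "extent" ([centre column, centre row, width, height] in pixels, round what is visible of it).
The state is a dict: "time_s": time; "joints": joint angles; "dq": joint speeds; "tau": joint torques, N m; "eef_pos": TCP position; "ee_rot": TCP orientation; "force": force on the tool from outside, world axes, zero at the start; "wrist_torque": the same for the moment, N m; "grip_width": opening from 0.0 (shut) to 1.0 (fully open).
Only numpy, scipy, OpenCV 4.12 (cv2) and the standard library are available. Lean on these libraries where they do the work, as an engineer would, in place of code of your own. Each camera call takes 0.05 s, during which the arm holds its last target. There are 200 camera calls.

### The job

Set out the condiments for lunch on the row of three coasters: the glass jar with the copper lid on the middle coaster, with the small dark pot on top of its lid; the salt shaker on the end coaster next to the green bowl, and the wooden pepper mill on the other end coaster, next to the mug. Each should stand upright and well centred on its coaster (the pot centred on the lid); leave the little green bottle where it stands and knock nothing over.

Things in the scene. Friction and masses are not known exactly. Their poses are not given: they have to be found in the camera images.
- salt_center (a point): salt shaker, clear glass body with white salt and a grey domed cap, loose, round: 44 mm across up to 66 mm high, cap 34 mm across above, 90 mm tall in all; this point is on its axis half-way up (45 mm above its foot), z along its axis, up
- pepper_center (a point): pepper mill, dark brown turned wood with a small steel knob, loose, round: 58 mm across at the foot, a rounded head 50 mm across between 116 and 149 mm above the foot (a good place to grip, 130 mm above the foot), knob on top to 160 mm; this point is on its axis half-way up (80 mm above its foot), z up; the head does not turn
- jar_center (a point): small glass jar with a flat copper-coloured lid, loose, round: 62 mm across, 60 mm tall; the lid is 61 mm across, takes the top 12 mm, does not come off, and its flat top is 60 mm above the foot; this point is on its axis half-way up (30 mm above its foot), z up
- pot_center (a point): small open pot, dark porcelain with a steel-coloured rim, loose, round: 50 mm across, 29 mm tall, flat foot 48 mm across; this point is on its axis half-way up (14.5 mm above its foot), z up
- vial_center (a point): little green glass bottle, 36 mm across, 92 mm tall, loose; it stands among the condiments and is to be left alone; this point is on its axis half-way up (46 mm above its foot), z up. Fixed things farther out, to keep clear of: soap dispenser at (0.36, 0.46), 174 mm tall; fruit basket (0.53, 0.61), 124 mm; paper roll (0.77, 0.54), 320 mm; spray bottle (0.36, 0.79), 269 mm; sugar jar (0.60, -0.425), 190 mm
- coaster_cork: light brown cork round coaster, 85 mm across and 5 mm thick, fixed to the worktop; its origin is at the centre of its underside, z up. One of three coasters in a row, neighbours 120 mm apart from centre to centre; which coaster lies at which place in the row varies, and the row is roughly across the robot's view, turned by up to 10 degrees. Where it lies in the row, and not its colour, decides what goes on it
- coaster_blue: blue round coaster, 85 mm across and 5 mm thick, fixed to the worktop; its origin is at the centre of its underside, z up. One of three coasters in a row, neighbours 120 mm apart from centre to centre; which coaster lies at which place in the row varies, and the row is roughly across the robot's view, turned by up to 10 degrees. Where it lies in the row, and not its colour, decides what goes on it
- coaster_dark: dark grey metal round coaster, 85 mm across and 5 mm thick, fixed to the worktop; its origin is at the centre of its underside, z up. One of three coasters in a row, neighbours 120 mm apart from centre to centre; which coaster lies at which place in the row varies, and the row is roughly across the robot's view, turned by up to 10 degrees. Where it lies in the row, and not its colour, decides what goes on it
- bowl: green cereal bowl, 140 mm across, 60 mm tall, origin at the centre of its underside; fixed to the worktop; it stands just past one end of the row of coasters, a little behind the row; the bowl and the mug swap ends from start to start. The nearest coaster is about 135 mm from its origin, the middle one about 250 mm, the farthest about 370 mm
- mug: speckled pale mug, body about 95 mm across, 113 mm tall, handle to the back, origin at the centre of its underside (handle included); fixed; stands just past the other end of the row from the bowl, a little behind the row, and swaps ends with it; nearest coaster about 135 mm from its origin. Keep clear of the fixed tall black sink tap at the robot's left: its arch spans x 0.05 to 0.36 m at y 0.55 m, up to z 0.53 m
Not all that is in view belongs to the job. There is more than one size of the part that bears pot_center; the job needs the middle-sized.

How it is judged (in metres and radians):
At the end, for the whole second after the job is handed in: Jar within 15 mm of the middle coaster's centre, salt of that of the end coaster by the bowl, pepper of that by the mug; pot on the jar's lid, within 12 mm of its axis. All four upright (0.1 rad), at resting height (6 mm), at rest (((horizontal distance between jar_center and coaster_cork below 0.015 m and horizontal distance between bowl and coaster_cork between 0.195 and 0.31 m) or (horizontal distance between jar_center and coaster_blue below 0.015 m and horizontal distance between bowl and coaster_blue between 0.195 and 0.31 m) or (horizontal distance between jar_center and coaster_dark below 0.015 m and horizontal distance between bowl and coaster_dark between 0.195 and 0.31 m)) and ((horizontal distance between salt_center and coaster_cork below 0.015 m and horizontal distance between bowl and coaster_cork between 0.05 and 0.195 m) or (horizontal distance between salt_center and coaster_blue below 0.015 m and horizontal distance between bowl and coaster_blue between 0.05 and 0.195 m) or (horizontal distance between salt_center and coaster_dark below 0.015 m and horizontal distance between bowl and coaster_dark between 0.05 and 0.195 m)) and ((horizontal distance between pepper_center and coaster_cork below 0.015 m and horizontal distance between mug and coaster_cork between 0.05 and 0.195 m) or (horizontal distance between pepper_center and coaster_blue below 0.015 m and horizontal distance between mug and coaster_blue between 0.05 and 0.195 m) or (horizontal distance between pepper_center and coaster_dark below 0.015 m and horizontal distance between mug and coaster_dark between 0.05 and 0.195 m)) and horizontal distance between pot_center and jar_center below 0.012 m and height (world z) of jar_center between 0.029 and 0.041 m and height (world z) of salt_center between 0.044 and 0.056 m and height (world z) of pepper_center between 0.079 and 0.091 m and height (world z) of pot_center between 0.0735 and 0.0855 m and angle between each of salt_center, pepper_center, jar_center, pot_center's own z axis and vertical below 0.1 rad and linear speed of each of salt, pepper, jar, pot below 0.02 m/s and angular speed of each of salt, pepper, jar, pot below 0.2 rad/s); the robot touches nothing.
It fails at once if the green bottle is shifted by more than 30 mm (distance of vial_center from where it was at the start of the episode above 0.03 m).
It fails at once if something is knocked over (leans more than 1 rad) (angle between any of salt_center, pepper_center, jar_center, pot_center, vial_center's own z axis and vertical above 1 rad).
It also fails if it takes over 128 s, if anything falls off the work surface, if the arm or the gripper's body presses on something with over 40 N, if the wrist force passes 120 N, or if a joint passes its speed limit or range.

## Working session

There is one attempt and no reset: what is moved stays moved. The work goes in short steps, Python scripts to look and compute and a tool call to move; the robot and the scene stay as the last step left them, time stands still between calls to the robot, and variables do not carry over. Pictures are saved under pics/ and viewed, about 12 in all and at most 16, crops included, and the job is handed in when it is done.

Besides the shell and the picture viewer there is one more tool, called after "Emit:" as name(argument=value, ...) on one line, values as JSON. step_arm: Moves the arm, as the interface text tells. Its arguments: {"type":"object","properties":{"plan":{"type":"string"},"grip_force":{"type":"number"}},"required":["plan"]}

```bash
mkdir -p pics; cat > h.py <<'E'
import numpy as np,cv2
from rig import readout,cams,workorder,spotter,ctrl
def pts(name,depth):
    i=cams.camera_info(name);f=240/np.tan(np.radians(i["vfov"])/2)
    R=cv2.Rodrigues(np.array(i["rvec"],float))[0];t=np.array(i["tvec"],float).ravel()
    v,u=np.mgrid[:480,:640];d=depth
    P=np.stack([(u-i["cx"])/f*d,(v-i["cy"])/f*d,d],-1)
    return (P-t)@R   # world
def save(n,img): cv2.imwrite("pics/"+n,img[:,:,::-1])
E
python3 - <<'E'
from h import *
print(readout.sense())
for c in("scene","top"):
    im,d=cams.capture(c);save(c+"0.png",im);W=pts(c,d);print(c,cams.camera_info(c))
    for n in["salt_center","pepper_center","jar_center","pot_center","vial_center","coaster_cork","coaster_blue","coaster_dark","bowl","mug"]:
        for r in spotter.regions_of(c,n)[:4]:
            m=r["pixels"]&(d>0);p=W[m]
            if len(p)<5: print(n,"few",r["extent"]);continue
            zt=np.percentile(p[:,2],97);q=p[p[:,2]>zt-8]
            print(n,round(r["conf"],2),np.round(r["extent"]),"top z",zt.round(),"topmid",((q.max(0)+q.min(0))/2).round(),"size",(q.max(0)-q.min(0)).round(),"all",np.median(p,0).round())
E
```

```text
{'time_s': 0.0, 'joints': array([-1.49441527e+00,  3.13464099e-01,  1.49844615e+00,  2.58269830e-05,
        1.33100084e+00, -2.23442249e-01]), 'dq': array([ 6.23855537e-04, -4.36941473e-04,  7.87803580e-05, -1.60512027e-03,
       -3.83836873e-04,  1.90278406e-03]), 'tau': array([ 1.67652928e-03, -4.12263215e+01, -2.59736288e+01, -9.13281951e-05,
        4.31714943e-03, -8.38993088e-06]), 'eef_pos': array([ 155.01269338, -501.32265419,  230.72445109]), 'ee_rot': array([-6.56515927e-04,  9.88784521e-01,  1.49347702e-01,  6.09371484e-05]), 'force': array([0.1130345 , 0.22392205, 0.17072408]), 'wrist_torque': array([ 0.02559497, -0.01450464, -0.01437295]), 'grip_width': 0.9990286882314312}
scene {'vfov': 52.15186501744083, 'cx': 318.3338686971077, 'cy': 241.97346365478802, 'rvec': array([ 2.28615269, -0.53888754,  0.21905905]), 'tvec': array([-517.30235136,  230.56745396,  883.52843703])}
salt_center 0.31 [249. 218.  32.  64.] top z 151.0 topmid [469. 124. 153.] size [37. 34. 20.] all [465. 110.  79.]
pepper_center 0.9 [250. 220.  30.  61.] top z 151.0 topmid [469. 124. 153.] size [37.
[... 2428 characters left out ...]
.    8.]
pot_center 0.59 [450. 280.  25.  24.] top z 41.0 topmid [ 475. -359.   39.] size [65. 64. 11.] all [ 474. -363.   10.]
coaster_cork 0.92 [272. 220.  27.  26.] top z 11.0 topmid [644. 124.   9.] size [83. 79. 12.] all [643. 124.   5.]
coaster_blue 0.94 [357. 227.  28.  30.] top z 11.0 topmid [ 625. -115.    9.] size [80. 82. 11.] all [ 625. -116.    6.]
coaster_dark 0.59 [317. 225.  30.  35.] top z 11.0 topmid [634.   4.   9.] size [80. 78. 11.] all [634.   4.   5.]
bowl 0.6 [407. 208.  53.  53.] top z 61.0 topmid [ 666. -243.   60.] size [138. 140.  14.] all [ 673. -250.   22.]
mug 0.76 [227. 195.  48.  47.] top z 117.0 topmid [683. 244. 115.] size [89. 89. 13.] all [679. 240. 109.]
```

```bash
python3 -c "
import cv2
a=cv2.imread('pics/scene0.png');cv2.imwrite('pics/a.png',a)
b=a[330:460,240:420];cv2.imwrite('pics/b.png',cv2.resize(b,None,fx=4,fy=4,interpolation=3))"
```

```text
(no output)
```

View pics/scene0.png

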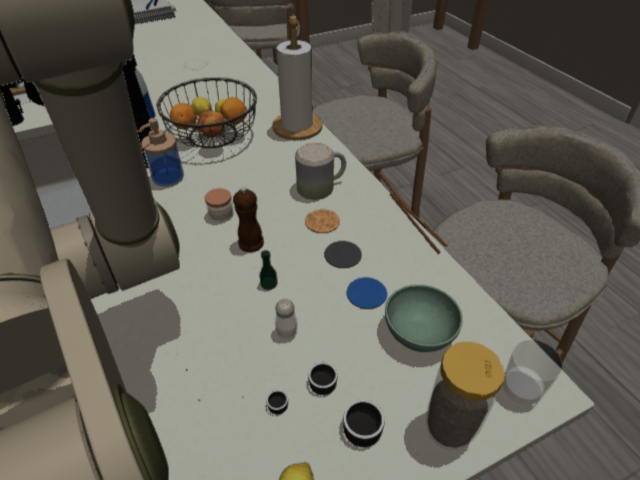

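View pics/b.png

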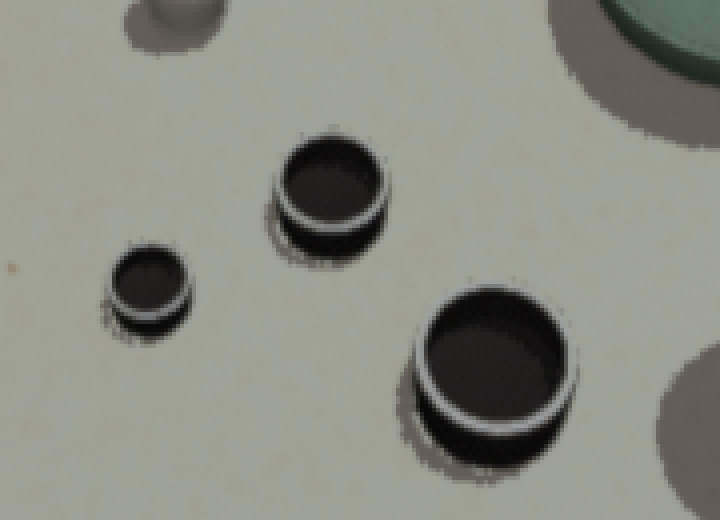

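View pics/top0.png

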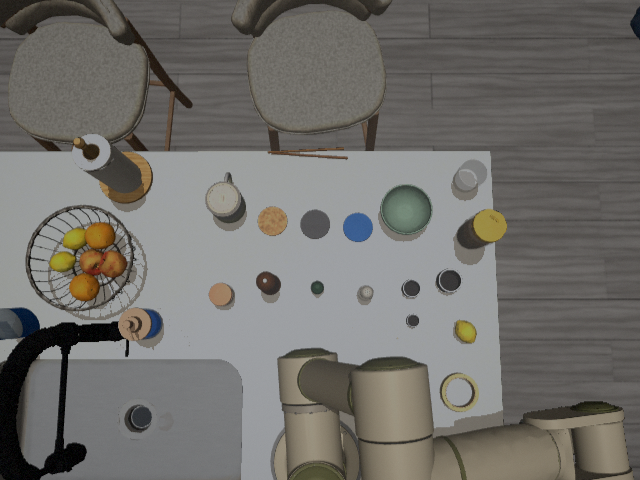

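The middle-sized pot is the one at pixel (322,380). Its neighbours at (278,401) and (364,423) measure about 35 mm and 65 mm, and it measures 48–50 mm. The row is cork (by the mug), dark in the middle, blue (by the bowl). First move: over the salt, jaws turned to lie along world x.

Emit:
step_arm(plan="3.8 -2.7 0 -7.3 100; 7.7 -5.4 0 -14.6 100; 11.5 -8.1 0 -21.8 100; 15.3 -10.7 0 -29.1 100; 19.2 -13.4 0 -36.4 100; 23 -16.1 0 -43.7 100; 26.9 -18.8 0 -51 100; 30.7 -21.5 0 -58.2 100; 34.5 -24.2 0 -65.5 100; 38.4 -26.9 0 -72.8 100", grip_force=40)

```text
time_s: 2.1
eef_pos: [443.4, -129.4, 231.6]
ee_rot: [0.0, 0.705, 0.709, 0.0]
force: [0.9, 0.5, -0.8]
grip_width: 0.999
```

```bash
cat > g.py <<'E'
import sys
from h import *
from scipy.spatial.transform import Rotation as Ro
s=readout.sense();q=s["ee_rot"];R=Ro.from_quat([q[1],q[2],q[3],q[0]]).as_matrix()
psi=np.degrees(np.arctan2(R[1,0],R[0,0]))
print("t",s["time_s"],"pos",s["eef_pos"].round(1),"psi",psi.round(2),"q",s["joints"].round(2),"F",s["force"].round(1),"w",round(s["grip_width"],3))
for a in sys.argv[1:]:
    T=np.array(eval(a)); print(a,"tool cm",(R.T@(T-s["eef_pos"])/10).round(2))
E
python3 g.py "(442,-131,200)"
```

```text
t 2.1 pos [ 443.4 -129.4  231.6] psi 90.27 q [-0.54  0.17  1.68 -0.    1.29 -0.54] F [ 0.9  0.5 -0.8] w 0.999
(442,-131,200) tool cm [-0.15 -0.14  3.16]
```

Emit:
step_arm(plan="-0.15 -0.1 4 0 100; -0.15 -0.1 8 0 100; -0.15 -0.1 11 0 100; -0.15 -0.1 13 0 100; -0.15 -0.1 15 0 100; -0.15 -0.1 17 0 100; -0.15 -0.1 18.5 0 100; -0.15 -0.1 20 0 100; -0.15 -0.1 20.5 0 100; -0.15 -0.1 20.5 0 100")

```text
time_s: 3.1
eef_pos: [441.3, -132.6, 26.0]
ee_rot: [-0.0, 0.707, 0.707, -0.0]
force: [0.4, -0.1, 0.1]
grip_width: 0.997
```

Emit:
step_arm(plan="0 0 0 0 70; 0 0 0 0 55; 0 0 0 0 45; 0 0 0 0 40; 0 0 0 0 40; 0 0 0 0 40; 0 0 0 0 40; 0 0 0 0 40; 0 0 0 0 40; 0 0 0 0 40")

```text
time_s: 4.1
eef_pos: [441.8, -132.8, 27.3]
ee_rot: [0.001, 0.707, 0.707, 0.0]
force: [-2.2, 1.6, 8.9]
grip_width: 0.469
```

Emit:
step_arm(plan="0 0 0 0 20; 0 0 0 0 20; 0 0 0 0 20; 0 0 0 0 20")

```text
time_s: 4.5
eef_pos: [441.8, -132.9, 27.3]
ee_rot: [0.001, 0.707, 0.707, 0.0]
force: [-1.6, 1.6, 9.0]
grip_width: 0.469
```

```bash
python3 g.py; python3 - <<'E'
from h import *
im,d=cams.capture("scene");save("s1.png",cv2.resize(im[180:380,180:400],None,fx=3,fy=3))
E
```

```text
t 4.5 pos [ 441.8 -132.9   27.3] psi 89.99 q [-0.55  0.46  1.9  -0.    0.77 -0.55] F [-1.6  1.6  9. ] w 0.469
```

View pics/s1.png

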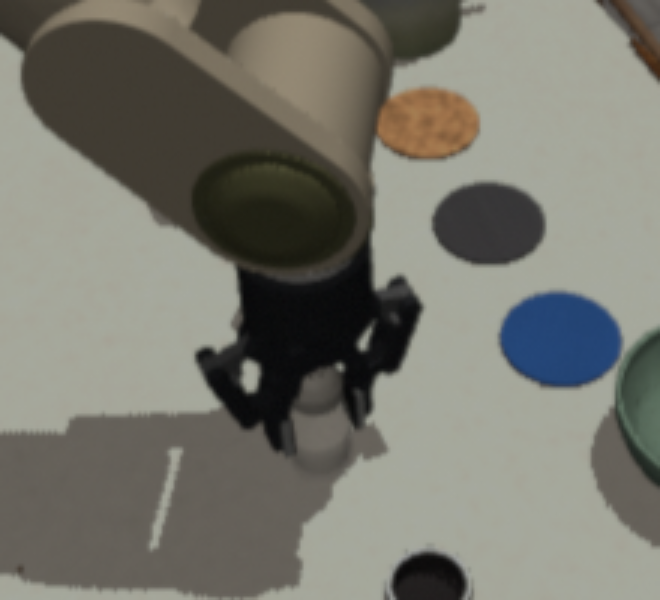

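Emit:
step_arm(plan="0 0 -2 0 20; 0 0 -5 0 20; 0 0 -7 0 20; 0.4 4 -7 0 20; 0.8 8 -7 0 20; 1.2 12 -7 0 20; 1.5 15.5 -7 0 20; 1.7 17.6 -7 0 20; 1.7 18.6 -7 0 20; 1.7 18.6 -7 0 20")

```text
time_s: 5.55
eef_pos: [628.1, -115.5, 95.9]
ee_rot: [-0.0, 0.707, 0.707, 0.0]
force: [-0.0, -0.2, -0.9]
grip_width: 0.469
```

```bash
python3 - <<'E'
from h import *
for c in("scene","top"):
    im,d=cams.capture(c);W=pts(c,d)
    if c=="scene": save("s2.png",cv2.resize(im[180:380,280:500],None,fx=3,fy=3))
    for n in["salt_center"]:
        for r in spotter.regions_of(c,n)[:2]:
            p=W[r["pixels"]&(d>0)];print(c,r["conf"],r["extent"],np.median(p,0).round(),p.min(0).round(),p.max(0).round())
E
python3 g.py "(627.5,-116,33)"
```

```text
scene 0.76 [371.3, 255.8, 21.0, 41.6] [ 625. -130.  120.] [ 610. -138.   75.] [ 647. -116.  160.]
top 0.55 [222.3, 294.8, 25.8, 18.0] [442. 258.  59.] [413. 226.  -1.] [469. 296.  68.]
t 5.75 pos [ 626.9 -115.8   96.4] psi 89.96 q [-0.37  0.68  1.29 -0.    1.17 -0.37] F [0.3 0.6 0.3] w 0.468
(627.5,-116,33) tool cm [-0.02  0.07  6.34]
```

View pics/s2.png

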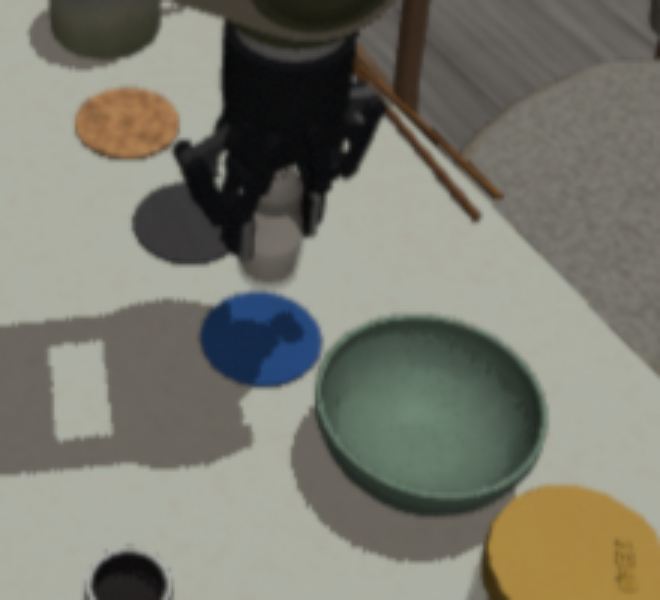

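Emit:
step_arm(plan="0 0 2 0 20; 0 0 4 0 20; 0 0 5 0 20; 0 0 5.6 0 20; 0 0 6 0 20; 0 0 6.3 0 20; 0 0 6.3 0 20; 0 0 6.3 0 20")

```text
time_s: 6.55
eef_pos: [627.7, -115.8, 33.8]
ee_rot: [0.0, 0.707, 0.707, 0.0]
force: [0.2, -0.3, -1.0]
grip_width: 0.471
```

Emit:
step_arm(plan="0 0 0.1 0 20; 0 0 0.15 0 20; 0 0 0.15 0 20")

```text
time_s: 6.85
eef_pos: [627.7, -115.7, 32.3]
ee_rot: [0.0, 0.707, 0.707, 0.0]
force: [-1.9, 1.3, 3.5]
grip_width: 0.474
```

Emit:
step_arm(plan="0 0 0 0 55; 0 0 0 0 70; 0 0 0 0 100; 0 0 0 0 100; 0 0 -2 0 100; 0 0 -5 0 100; 0 0 -9 0 100; 0 0 -13 0 100; 0 0 -17 0 100; 0 0 -20 0 100")

```text
time_s: 7.85
eef_pos: [627.7, -115.8, 234.7]
ee_rot: [0.001, 0.707, 0.707, 0.001]
force: [0.2, 0.2, -0.1]
grip_width: 1.001
```

Emit:
step_arm(plan="3.7 -1.9 0 0 100; 7.4 -3.8 0 0 100; 11.1 -5.7 0 0 100; 14.8 -7.5 0 0 100; 18.5 -9.4 0 0 100; 22.2 -11.3 0 0 100; 25.9 -13.2 0 0 100; 29.6 -15.1 0 0 100; 33.3 -17 0 0 100; 37 -18.9 0 0 100")

```text
time_s: 8.85
eef_pos: [437.6, 255.6, 232.0]
ee_rot: [0.0, 0.707, 0.707, 0.0]
force: [0.7, 0.4, 0.2]
grip_width: 0.996
```

```bash
python3 - <<'E'
from h import *
for c in("scene","top"):
    im,d=cams.capture(c);W=pts(c,d)
    for n in["salt_center","coaster_blue","jar_center"]:
        for r in spotter.regions_of(c,n)[:2]:
            p=W[r["pixels"]&(d>0)];q=p[p[:,2]>np.percentile(p[:,2],97)-8];print(c,n,round(r["conf"],2),np.round(r["extent"]),((q.max(0)+q.min(0))/2).round(),np.median(p,0).round(),p.min(0).round(),p.max(0).round())
E
python3 g.py "(439,254,18)"
```

```text
scene salt_center 0.72 [368. 280.  23.  43.] [ 628. -118.   93.] [ 623. -128.   59.] [ 609. -137.    5.] [ 661. -105.   98.]
scene salt_center 0.23 [248. 218.  31.  65.] [468. 124. 153.] [466. 110.  78.] [442.  96.  -1.] [533. 322. 163.]
scene coaster_blue 0.7 [368. 296.  42.  28.] [ 629. -118.    7.] [ 616. -131.    7.] [ 587. -158.    0.] [671. -78.  13.]
scene jar_center 0.91 [218. 204.  31.  36.] [441. 254.  60.] [438. 235.  52.] [410. 220.   3.] [471. 285.  65.]
top salt_center 0.49 [356. 224.  18.  20.] [ 627. -113.   94.] [ 620. -110.   85.] [ 606. -137.    2.] [651. -92.  99.]
top coaster_blue 0.59 [358. 227.  32.  32.] [ 625. -115.   47.] [ 618. -114.    5.] [ 585. -160.   -4.] [666. -75.  89.]
top jar_center 0.8 [228. 295.  20.  23.] [438. 243.  64.] [439. 241.  58.] [408. 224.   6.] [466. 262.  70.]
top jar_center 0.59 [271. 221.  30.  28.] [643. 125.   8.] [643. 124.   5.] [603.  85.  -5.] [683. 167.  13.]
t 9.25 pos [439.2 253.4 231.7] psi 89.88 q [ 0.29  0.27  1.55 -0.    1.32  0.29] F [ 0.3 -0.8 -0.3] w 1.0
(439,254,18) tool cm [ 7.000e-02 -2.000e-02  2.137e+01]
```

Salt is standing upright, centred on the blue coaster. Next, the jar.

Emit:
step_arm(plan="0 0 4 0 100; 0 0 8 0 100; 0 0 11 0 100; 0 0 13 0 100; 0 0 15 0 100; 0 0 17 0 100; 0 0 19 0 100; 0 0 20.5 0 100; 0 0 21.4 0 100; 0 0 21.4 0 100")

```text
time_s: 10.25
eef_pos: [438.5, 253.7, 17.0]
ee_rot: [-0.0, 0.708, 0.707, -0.001]
force: [-0.5, 0.0, 0.2]
grip_width: 1.003
```

Emit:
step_arm(plan="0 0 0 0 80; 0 0 0 0 70; 0 0 0 0 60; 0 0 0 0 50; 0 0 0 0 40; 0 0 0 0 30; 0 0 0 0 30; 0 0 0 0 30; 0 0 0 0 30; 0 0 0 0 30")

```text
time_s: 11.25
eef_pos: [439.1, 254.4, 18.9]
ee_rot: [0.0, 0.707, 0.707, 0.001]
force: [-0.8, -0.7, 5.6]
grip_width: 0.7
```

Emit:
step_arm(plan="0 0 -2 0 30; 0 0 -5 0 30; 0 0 -9 0 30; -1.5 3.5 -11 0 30; -3.5 7 -11 0 30; -5.4 10.1 -11 0 30; -9 12 -11 0 30; -13 13.8 -11 0 30; -17 15.8 -11 0 30; -20 17.2 -11 0 30")

```text
time_s: 12.25
eef_pos: [611.3, 51.7, 128.1]
ee_rot: [0.0, 0.708, 0.707, 0.0]
force: [0.1, 0.5, -2.6]
grip_width: 0.704
```

```bash
python3 g.py "(636,4.5,30)"
```

```text
t 12.25 pos [611.3  51.7 128.1] psi 89.91 q [-0.11  0.6   1.35 -0.    1.2  -0.1 ] F [ 0.1  0.5 -2.6] w 0.704
(636,4.5,30) tool cm [-4.72  2.47  9.81]
```

Emit:
step_arm(plan="-2.5 1.2 0 0 30; -4.5 2.3 0 0 30; -5 2.5 0 0 30; -5 2.5 3 0 30; -5 2.5 6 0 30; -5 2.5 8 0 30; -5 2.5 9 0 30; -5 2.5 9.6 0 30; -5 2.5 9.6 0 30; -5 2.5 9.6 0 30")

```text
time_s: 13.25
eef_pos: [636.1, 4.3, 32.9]
ee_rot: [0.001, 0.707, 0.707, 0.001]
force: [-0.2, -0.1, -1.6]
grip_width: 0.701
```

```bash
python3 - <<'E'
from h import *
for c in("scene","top"):
    im,d=cams.capture(c);W=pts(c,d)
    for n in["jar_center","coaster_dark"]:
        for r in spotter.regions_of(c,n)[:1]:
            p=W[r["pixels"]&(d>0)];print(c,n,round(r["conf"],2),np.round(r["extent"]),np.median(p,0).round(),np.percentile(p,1,0).round(),np.percentile(p,99,0).round())
E
python3 g.py "(636,4.5,24)"
```

```text
scene jar_center 0.63 [344. 239.  26.  40.] [635. -16.  67.] [609. -27.  17.] [667.  24.  78.]
scene coaster_dark 0.89 [340. 258.  36.  18.] [623. -17.   7.] [598. -37.   3.] [676.  30.  19.]
t 13.55 pos [635.7   4.2  32.2] psi 89.97 q [-0.18  0.75  1.34  0.    1.04 -0.18] F [-0.8 -0.7 -1.5] w 0.706
(636,4.5,24) tool cm [0.03 0.03 0.82]
```

Emit:
step_arm(plan="0 0 0.4 0 30; 0 0 0.7 0 30; 0 0 0.85 0 30; 0 0 0.85 0 30")

```text
time_s: 13.95
eef_pos: [635.4, 4.2, 23.9]
ee_rot: [-0.0, 0.707, 0.707, -0.0]
force: [-3.6, -0.9, 6.1]
grip_width: 0.703
```

Emit:
step_arm(plan="0 0 0 0 75; 0 0 0 0 90; 0 0 0 0 100; 0 0 0 0 100; 0 0 -2 0 100; 0 0 -5 0 100; 0 0 -9 0 100; 0 0 -13 0 100; 0 0 -16 0 100; 0 0 -16 0 100")

```text
time_s: 14.95
eef_pos: [637.2, 4.0, 188.2]
ee_rot: [0.003, 0.707, 0.707, 0.002]
force: [0.5, 0.4, -0.0]
grip_width: 1.0
```

Emit:
step_arm(plan="-2.8 -2 0 3 100; -5.6 -4 0 6 100; -8.5 -6 0 10 100; -11.4 -8 0 13 100; -14.4 -10 0 16 100; -17.4 -12 0 20 100; -20.4 -14 0 24 100; -23.5 -16 0 28 100; -26.2 -17.9 0 30 100; -26.2 -17.9 0 30 100")

```text
time_s: 15.95
eef_pos: [454.5, -260.2, 182.4]
ee_rot: [-0.0, 0.867, 0.498, -0.0]
force: [0.5, -0.0, 0.1]
grip_width: 1.001
```

```bash
python3 - <<'E'
from h import *
for c in("scene","top"):
    im,d=cams.capture(c);W=pts(c,d)
    for n in["jar_center","coaster_dark","pot_center"]:
        for r in spotter.regions_of(c,n)[:3]:
            p=W[r["pixels"]&(d>0)];q=p[p[:,2]>np.percentile(p[:,2],97)-8];print(c,n,round(r["conf"],2),np.round(r["extent"]),((q.max(0)+q.min(0))/2).round(),np.ptp(q,0).round(),np.median(p,0).round())
E
python3 g.py "(456,-258,4)"
```

```text
scene jar_center 0.51 [354. 244.   8.  29.] [ 578. -140.  199.] [177. 279. 276.] [654. -21.  48.]
scene pot_center 0.91 [323. 378.  27.  27.] [ 457. -259.   29.] [50. 50. 10.] [ 458. -255.   13.]
scene pot_center 0.6 [277. 401.  31.  24.] [ 371. -262.   20.] [35. 36.  9.] [ 372. -258.    9.]
top jar_center 0.87 [315. 223.  25.  26.] [635.   6.  67.] [60. 59. 11.] [631.   6.  64.]
top coaster_dark 0.69 [316. 230.  30.  20.] [621.   6.   9.] [54. 79. 11.] [611.   4.   5.]
t 16.35 pos [ 456.8 -257.   183.2] psi 60.05 q [-0.74  0.35  1.57  0.    1.22 -0.21] F [ 0.1  1.  -0.3] w 0.996
(456,-258,4) tool cm [-0.12 -0.02 17.92]
```

Emit:
step_arm(plan="-0.1 0 4 0 100; -0.1 0 8 0 100; -0.1 0 11 0 100; -0.1 0 13 0 100; -0.1 0 14.5 0 100; -0.1 0 16 0 100; -0.1 0 17 0 100; -0.1 0 17.5 0 100; -0.1 0 17.8 0 100; -0.1 0 17.8 0 100")

```text
time_s: 17.35
eef_pos: [456.0, -258.6, 5.4]
ee_rot: [0.0, 0.866, 0.5, 0.0]
force: [-0.2, 0.3, 0.2]
grip_width: 1.0
```

Emit:
step_arm(plan="0 0 0 0 80; 0 0 0 0 70; 0 0 0 0 60; 0 0 0 0 50; 0 0 0 0 40; 0 0 0 0 30; 0 0 0 0 20; 0 0 0 0 20; 0 0 0 0 20; 0 0 0 0 20", grip_force=30)

```text
time_s: 18.35
eef_pos: [456.0, -258.6, 6.0]
ee_rot: [0.0, 0.866, 0.5, 0.0]
force: [-1.7, 1.5, 5.1]
grip_width: 0.561
```

Emit:
step_arm(plan="0 0 -1 0 20; 0 0 -4 0 20; 0 0 -8 0 20; 0 0 -12 0 20; 0 0 -14.5 0 20; 0 0 -14.5 0 20")

```text
time_s: 18.95
eef_pos: [457.1, -259.5, 154.3]
ee_rot: [0.003, 0.866, 0.5, 0.001]
force: [0.0, -0.2, -1.6]
grip_width: 0.557
```

Emit:
step_arm(plan="2.5 0.2 0 -3 20; 6 0.5 0 -7 20; 10 0.8 0 -11 20; 14 1.1 0 -15 20; 18 1.4 0 -19 20; 22 1.7 0 -23 20; 26 2 0 -26 20; 29.5 2.2 0 -29 20; 31.8 2.4 0 -30 20; 31.8 2.4 0 -30 20")

```text
time_s: 19.95
eef_pos: [636.1, 7.3, 148.6]
ee_rot: [-0.001, 0.706, 0.708, -0.0]
force: [-0.2, -0.4, -1.7]
grip_width: 0.56
```

```bash
python3 - <<'E'
from h import *
for c in("scene",):
    im,d=cams.capture(c);W=pts(c,d);save("s3.png",cv2.resize(im[130:330,250:470],None,fx=3,fy=3))
    for n in["jar_center","pot_center"]:
        for r in spotter.regions_of(c,n)[:1]:
            p=W[r["pixels"]&(d>0)];print(c,n,round(r["conf"],2),np.round(r["extent"]),np.median(p,0).round(),np.percentile(p,1,0).round(),np.percentile(p,99,0).round())
E
python3 g.py "(635.5,4.5,72)"
```

```text
scene jar_center 0.7 [342. 243.  31.  41.] [630. -11.  62.] [607. -27.  12.] [663.  31.  69.]
scene pot_center 0.73 [364. 424.  43.  50.] [ 480. -359.   14.] [ 446. -393.    5.] [ 508. -331.   42.]
t 20.1 pos [635.2   4.2 149.4] psi 89.94 q [-0.18  0.62  1.24 -0.    1.28 -0.18] F [-1.   0.5  0.7] w 0.559
(635.5,4.5,72) tool cm [0.03 0.05 7.74]
```

View pics/s3.png

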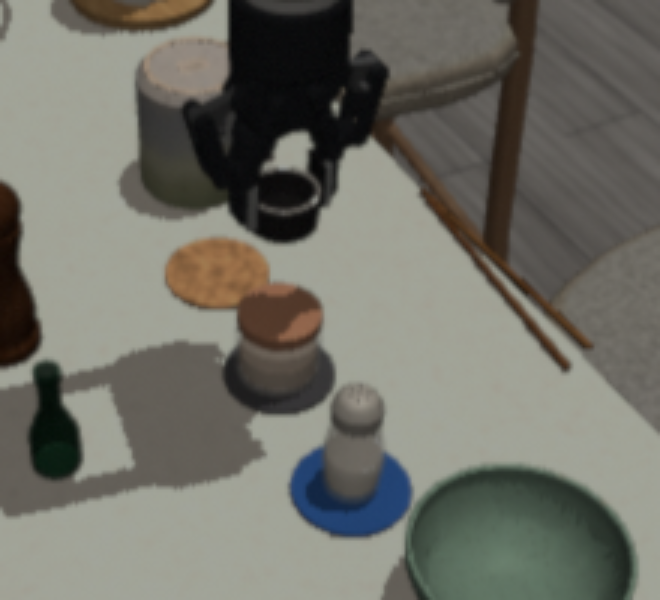

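Emit:
step_arm(plan="0 0 2 0 20; 0 0 4 0 20; 0 0 5.5 0 20; 0 0 6.5 0 20; 0 0 7 0 20; 0 0 7.4 0 20; 0 0 7.6 0 20; 0 0 7.6 0 20; 0 0 7.6 0 20")

```text
time_s: 21.0
eef_pos: [636.0, 4.8, 74.8]
ee_rot: [0.0, 0.707, 0.707, 0.0]
force: [1.2, 0.6, -0.9]
grip_width: 0.562
```

Emit:
step_arm(plan="0 0 0.1 0 20; 0 0 0.2 0 20; 0 0 0.3 0 20; 0 0 0.3 0 20")

```text
time_s: 21.4
eef_pos: [635.7, 4.8, 71.1]
ee_rot: [-0.0, 0.707, 0.707, -0.0]
force: [-0.4, -0.1, -1.7]
grip_width: 0.559
```

Emit:
step_arm(plan="0 0 0.1 0 20; 0 0 0.1 0 20; 0 0 0.1 0 20")

```text
time_s: 21.7
eef_pos: [635.9, 4.7, 70.5]
ee_rot: [0.0, 0.707, 0.707, 0.0]
force: [-0.3, 0.2, 0.9]
grip_width: 0.556
```

Emit:
step_arm(plan="0 0 0 0 60; 0 0 0 0 65; 0 0 0 0 75; 0 0 0 0 100; 0 0 0 0 100; 0 0 -2 0 100; 0 0 -5 0 100; 0 0 -9 0 100; 0 0 -13 0 100; 0 0 -16 0 100")

```text
time_s: 22.7
eef_pos: [636.0, 4.8, 233.2]
ee_rot: [0.001, 0.707, 0.707, 0.001]
force: [0.7, 0.2, -0.3]
grip_width: 1.001
```

Emit:
step_arm(plan="2.4 -3.4 0 0 100; 4.8 -6.8 0 0 100; 7.2 -10.2 0 0 100; 9.6 -13.6 0 0 100; 12.2 -16.9 0 0 100; 12.2 -16.9 0 0 100; 12.2 -16.9 0 0 100")

```text
time_s: 23.4
eef_pos: [466.8, 127.2, 230.8]
ee_rot: [0.0, 0.707, 0.707, 0.0]
force: [-1.0, -0.2, -0.6]
grip_width: 0.996
```

```bash
python3 - <<'E'
from h import *
for c in("scene","top"):
    im,d=cams.capture(c);W=pts(c,d);save("s4%s.png"%c,cv2.resize(im[130:330,230:450],None,fx=3,fy=3))
    for n in["jar_center","pot_center","pepper_center"]:
        for r in spotter.regions_of(c,n)[:3]:
            p=W[r["pixels"]&(d>0)];q=p[p[:,2]>np.percentile(p[:,2],97)-8];print(c,n,round(r["conf"],2),np.round(r["extent"]),((q.max(0)+q.min(0))/2).round(),np.ptp(q,0).round(),np.median(p,0).round())
            if n=="pepper_center":
                b=p[(p[:,2]>118)&(p[:,2]<147)]
                if len(b)>5: print("head",b.min(0).round(),b.max(0).round())
E
python3 g.py "(467,127,111)"
```

```text
scene jar_center 0.79 [343. 245.  31.  35.] [638.   0.  72.] [62. 56. 24.] [624. -18.  44.]
scene pot_center 0.79 [364. 424.  45.  51.] [ 478. -362.   38.] [64. 66. 11.] [ 480. -359.   14.]
scene pot_center 0.76 [278. 403.  26.  21.] [ 371. -263.   20.] [35. 35.  9.] [ 372. -259.    9.]
scene pot_center 0.64 [343. 226.  20.  22.] [637.   3.  94.] [48. 49. 10.] [640.   8.  83.]
scene pepper_center 0.56 [249. 222.  30.  64.] [469. 122. 153.] [41. 34. 20.] [465. 110.  80.]
head [445. 101. 118.] [490. 143. 147.]
scene pepper_center 0.26 [319. 221.  32.  22.] [648.  88.  50.] [ 84. 154.  94.] [642. 123.   7.]
top jar_center 0.75 [314. 227.  24.  20.] [622.   6.  66.] [35. 59. 10.] [613.   8.  60.]
top jar_center 0.38 [357. 227.  24.  34.] [ 624. -126.   64.] [37. 13. 55.] [ 619. -114.    5.]
top pot_center 0.76 [316. 219.  18.  16.] [635.   5.  94.] [48. 45. 11.] [637.   6.  72.]
top pot_center 0.72 [449. 280.  28.  24.] [ 476. -359.   41.] [63. 63. 14.] [ 476. -364.   10.]
top pot_center 0.48 [413. 319.  13.  14.] [ 368. -261.   22.] [32. 34. 10.] [ 368. -262.    6.]
top pepper_center 0.48 [357. 226.  30.  30.] [ 624. -115.   65.] [37. 35. 52.] [ 619. -116.    6.]
t 23.8 pos [467.1 126.5 230.1] psi 89.94 q [ 0.02  0.22  1.62 -0.    1.3   0.02] F [-0.3  0.5  0.1] w 1.004
(467,127,111) tool cm [ 5.000e-02 -1.000e-02  1.191e+01]
```

View pics/s4scene.png

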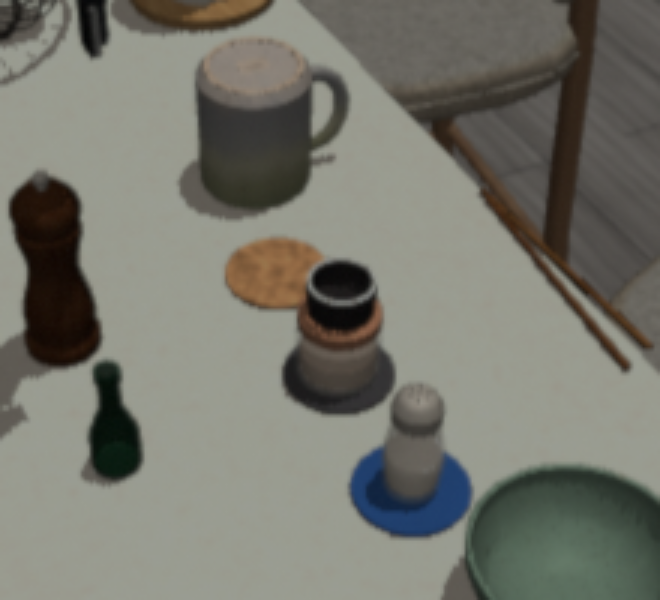

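Emit:
step_arm(plan="0 0 2 0 100; 0 0 4 0 100; 0 0 6 0 100; 0 0 8 0 100; 0 0 10 0 100; 0 0 11.3 0 100; 0 0 11.8 0 100; 0 0 11.8 0 100")

```text
time_s: 24.6
eef_pos: [466.8, 126.7, 112.0]
ee_rot: [-0.0, 0.707, 0.707, -0.0]
force: [0.2, 0.9, 1.2]
grip_width: 1.001
```

Emit:
step_arm(plan="0 0 0 0 80; 0 0 0 0 70; 0 0 0 0 60; 0 0 0 0 50; 0 0 0 0 40; 0 0 0 0 30; 0 0 0 0 30; 0 0 0 0 30; 0 0 0 0 30; 0 0 0 0 30", grip_force=60)

```text
time_s: 25.6
eef_pos: [467.2, 126.9, 113.4]
ee_rot: [0.0, 0.707, 0.707, 0.0]
force: [-2.8, 0.2, 9.2]
grip_width: 0.535
```

Emit:
step_arm(plan="0 0 -1 0 30; 0 0 -2.5 0 30; 0 0 -4 0 30; -0.05 2.5 -4 0 30; -0.1 6 -4 0 30; -0.15 9.5 -4 0 30; -0.2 13 -4 0 30; -0.3 16 -4 0 30; -0.3 17.8 -4 0 30; -0.3 17.8 -4 0 30")

```text
time_s: 26.6
eef_pos: [646.1, 123.4, 151.9]
ee_rot: [0.0, 0.707, 0.707, 0.0]
force: [-0.5, -0.7, -1.7]
grip_width: 0.534
```

```bash
python3 - <<'E'
from h import *
for c in("scene",):
    im,d=cams.capture(c);W=pts(c,d);save("s5.png",cv2.resize(im[100:300,230:450],None,fx=3,fy=3))
    for n in["coaster_cork","pepper_center"]:
        for r in spotter.regions_of(c,n)[:1]:
            p=W[r["pixels"]&(d>0)];print(c,n,round(r["conf"],2),np.round(r["extent"]),np.percentile(p,1,0).round(),np.percentile(p,99,0).round())
E
python3 g.py "(645.5,124,118)"
```

```text
scene coaster_cork 0.88 [321. 221.  33.  20.] [608.  82.   3.] [686. 155.  11.]
scene pepper_center 0.62 [323. 183.  24.  71.] [622.  96.   4.] [711. 208. 196.]
t 26.75 pos [644.1 123.9 152.4] psi 89.99 q [0.01 0.67 1.16 0.   1.31 0.01] F [-0.4  0.3 -2.2] w 0.535
(645.5,124,118) tool cm [0.01 0.14 3.44]
```

View pics/s5.png

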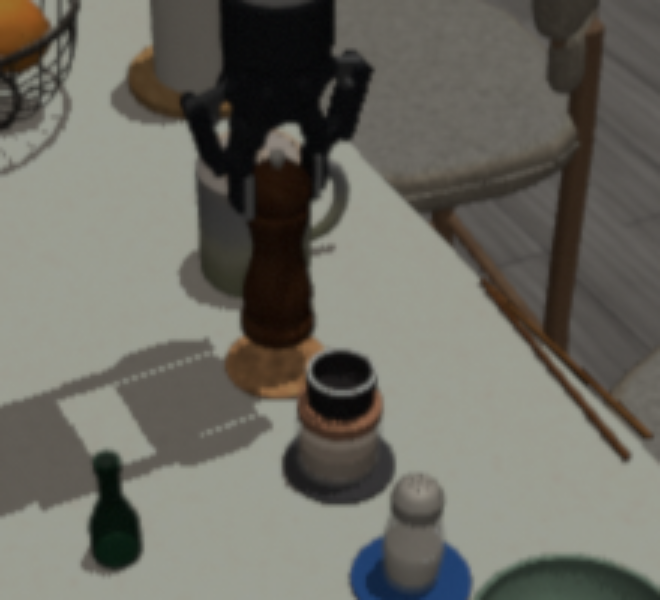

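Pepper mill hangs upright over the cork coaster. Lower it in two stages.

Emit:
step_arm(plan="0 0 1 0 30; 0 0 2 0 30; 0 0 2.6 0 30; 0 0 3 0 30; 0 0 3.3 0 30; 0 0 3.4 0 30; 0 0 3.4 0 30")

```text
time_s: 27.45
eef_pos: [645.0, 123.8, 118.5]
ee_rot: [0.0, 0.707, 0.707, 0.0]
force: [0.4, -0.4, -2.2]
grip_width: 0.535
```

Emit:
step_arm(plan="0 0 0.1 0 30; 0 0 0.15 0 30; 0 0 0.15 0 30; 0 0 0.15 0 30")

```text
time_s: 27.85
eef_pos: [645.1, 123.8, 118.4]
ee_rot: [0.001, 0.707, 0.707, 0.001]
force: [-3.4, -1.5, 7.3]
grip_width: 0.53
```

Contact. Release, rise, and back away to look.

Emit:
step_arm(plan="0 0 0 0 60; 0 0 0 0 70; 0 0 0 0 85; 0 0 0 0 100; 0 0 0 0 100; 0 0 -2 0 100; 0 0 -5 0 100; 0 0 -9 0 100; 0 0 -12 0 100; 0 0 -12 0 100")

```text
time_s: 28.85
eef_pos: [646.2, 123.8, 241.8]
ee_rot: [0.003, 0.707, 0.707, 0.003]
force: [-1.0, 0.3, -0.1]
grip_width: 1.0
```

Emit:
step_arm(plan="0 -3 0 0 100; 0 -7 0 0 100; 0 -11 0 0 100; 0 -15 0 0 100; 0 -19 0 0 100; 0 -22 0 0 100; 0 -22 0 0 100; 0 -22 0 0 100")

```text
time_s: 29.65
eef_pos: [424.9, 123.9, 236.8]
ee_rot: [0.0, 0.707, 0.707, 0.0]
force: [0.3, 0.3, -0.4]
grip_width: 1.002
```

```bash
python3 g.py; python3 - <<'E'
from h import *
for c in("scene","top"):
    im,d=cams.capture(c);W=pts(c,d)
    if c=="scene": save("s6.png",cv2.resize(im[120:340,230:470],None,fx=2.7,fy=2.7))
    for n in["jar_center","pot_center","pepper_center","salt_center","vial_center"]:
        for r in spotter.regions_of(c,n)[:3]:
            p=W[r["pixels"]&(d>0)];q=p[p[:,2]>np.percentile(p[:,2],97)-8]
            if len(q)<5: continue
            print(c,n,round(r["conf"],2),np.round(r["extent"]),((q.max(0)+q.min(0))/2).round(),np.ptp(q,0).round(),np.median(p,0).round())
E
```

```text
t 29.65 pos [424.9 123.9 236.8] psi 89.98 q [0.02 0.12 1.72 0.   1.3  0.02] F [ 0.3  0.3 -0.4] w 1.002
scene jar_center 0.73 [342. 247.  32.  35.] [637.  -1.  65.] [58. 53. 11.] [624. -18.  45.]
scene pot_center 0.96 [363. 424.  39.  49.] [ 477. -362.   38.] [63. 65. 10.] [ 480. -359.   14.]
scene pot_center 0.95 [277. 402.  26.  27.] [ 370. -262.   21.] [35. 37. 10.] [ 371. -259.    9.]
scene pot_center 0.9 [343. 228.  21.  21.] [638.   3.  94.] [49. 53. 12.] [639.   6.  83.]
scene pepper_center 0.66 [324. 195.  26.  65.] [649. 121. 159.] [39. 38. 21.] [640. 108.  82.]
scene salt_center 0.94 [368. 278.  24.  48.] [ 630. -118.   94.] [30. 25. 11.] [ 622. -127.   60.]
scene vial_center 0.6 [267. 271.  23.  39.] [460.  -4.  91.] [19. 18. 12.] [458. -11.  40.]
scene vial_center 0.25 [342. 257.  36.  18.] [640.  -2.   6.] [84. 74. 10.] [627. -19.   7.]
top jar_center 0.5 [313. 227.  20.  16.] [621.   7.  68.] [32. 56. 12.] [612.  13.  61.]
top pot_center 0.83 [449. 280.  29.  25.] [ 476. -360.   39.] [62. 62. 12.] [ 477. -364.   10.]
top pot_center 0.65 [315. 218.  18.  18.] [634.   5.  94.] [49. 45. 10.] [638.   3.  73.]
top pot_center 0.49 [412. 320.  12.  17.] [ 368. -260.   23.] [32. 35. 12.] [ 368. -262.    6.]
top pepper_center 0.74 [272. 218.  21.  20.] [643. 123. 161.] [33. 33. 18.] [634. 120. 143.]
top pepper_center 0.44 [357. 226.  18.  24.] [ 625. -113.   95.] [29. 26. 11.] [ 620. -110.   87.]
top salt_center 0.8 [356. 226.  18.  20.] [ 624. -113.   95.] [27. 26. 11.] [ 621. -110.   87.]
top vial_center 0.63 [316. 288.  17.  11.] [457.  -2.  92.] [18. 16.  8.] [455.  -2.  43.]
top vial_center 0.5 [408. 208.  52.  55.] [ 666. -243.   61.] [139. 141.  15.] [ 673. -249.   22.]
```

View pics/s6.png

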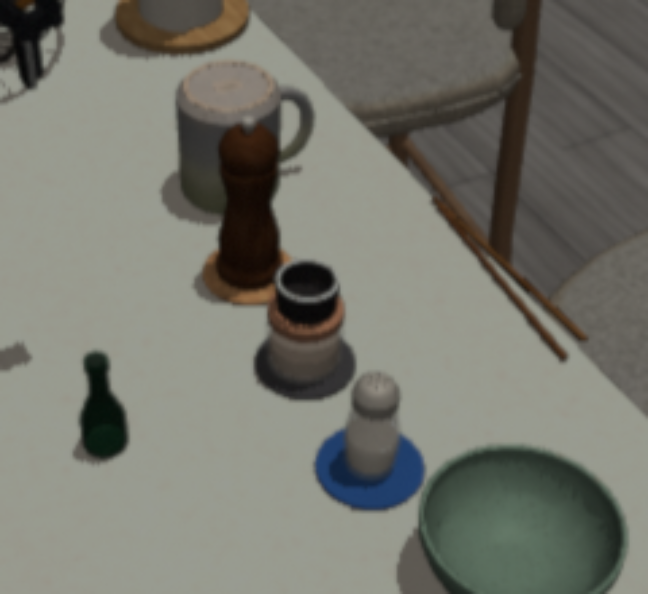

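Everything is in place, upright and centred to a few mm, and the bottle has not moved. Handing in.

```bash
python3 -c "
from rig import workorder; print(workorder.finish_job())"
```

```text
the job is handed in; nothing more can be done
None
```

The condiments are set out on the three coasters, and I handed the job in at about 30 s of the 128 s allowed. The hand-in reports no verdict.

| Item | Where it stands | Last camera check |
|---|---|---|
| Salt shaker | blue coaster, by the bowl | about 2–3 mm from centre |
| Glass jar | dark coaster, middle | about 2 mm from centre; checked from above before the pot went on, since the pot hides the lid now |
| Middle-sized pot (50 mm) | on the jar's lid | within about 3 mm of the jar's axis |
| Pepper mill | cork coaster, by the mug | about 3–5 mm from centre |

- **Upright and clear:** In the last picture all four stand upright. The green bottle stands where it was, to within camera accuracy. The gripper was open and well away from everything.
- **Disagreements:** The two cameras differed by 2–6 mm throughout, for example on the salt and the pepper mill. The networks also gave a few false finds, such as calling a coaster "pepper" or the salt "mug". I ruled these out by position and height.

No check failed.

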